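Step the watering selector on by four clicks

ROBOT

A 6-joint arm with a two-finger parallel gripper is mounted at the origin on the work surface. World frame = base frame: x ahead of the robot, y to its left, z up, the work surface at z = 0. Lengths are in m, angles in rad, forces in N, time in s.
With the tool pointing down it reaches from about 0.25 to 0.8 m from the base axis. Payload 3.9 kg.
Tool frame: the origin (TCP) lies on the mounting face of the last link; the fingertips stand 173 mm ahead of it and the grasp point (between the pads) lies 155 mm ahead of it; z points along the fingers, y is the direction in which the jaws open and shut (so a half turn about z gives the same grasp; the last joint's range is limited). The gripper opens to 85 mm and grips with 20 to 120 N. Pads are 22 mm wide; open, the fingers measure 114 mm over their backs; the gripper's body (76 mm by 85 mm) begins 54 mm behind the grasp point. The pads swing forward as they close: fully open they stand 13 mm farther back than shut.
Start: joints at [1.154, 0.26, -0.138, 1.173, 0, 1.571], TCP at [0.213, 0.48, 0.405] pointing down, gripper open.
Joint ranges: [-2.78, 2.78], [-0.83, 1.72], [-1.28, 1.37], [-1.9, 2.12], [-1.57, 1.48], [-3.14, 3.14]. Speed limits (rad/s): [2.57, 2.57, 3.14, 3.14, 3.14, 3.14].

INTERFACE

Orientations are given as a unit quaternion [x, y, z, w].
In Python, from station import env, vision gives the robot as it stands.
- The arm moves only by the shell command python3 -m creep 'ROWS'. ROWS is JSON, a list of rows, each a list of 3 entries, a list of its own where there are three numbers: the opening, from 0 (shut) to 1 (fully open), then the shift along the tool's x, y, z in mm, then the turn, a rotation vector about the tool's x, y, z in rad. A call has exactly 10 rows; each row is the pose to reach, as a shift and turn from the pose commanded when the call began, along the tool's axes at that moment; what a row does not reach only later rows make up. A row lasts 1/8 s, in which the tool goes at most 62.5 mm and 10.7 degrees, less where a joint would pass 70% of its speed; a pose out of reach is approached as far as the arm can. A call with a gripper value outside its range is refused whole. The fingers move at their own pace and stop on an object; the grip force is fixed at half the most. Time passes only in rows, so rows that repeat a pose let the fingers close, or fill a call up. It gives the time, the measured TCP pose, the force and the opening at its end, in the units of the state.
- env.get_state(): the state, without advancing time (a new reading comes with each control period).
- vision.grab_frame(name): name is "scene" or "top" or "wrist"; returns a dict with "img" (420x560x3 uint8, red, green, blue), "fx", "fy", "cx", "cy" (pixels), "dist_coeffs" ([k1, k2, p1, p2, k3] as OpenCV has them; the pictures are not rectified), "rvec" (rotation vector, rad) and "tvec" (3), from world to camera coordinates, as OpenCV has them; the wrist camera has in their place "T_tool_cam" (4x4, takes a point from camera to tool coordinates, whose origin is the TCP and whose axes are the flange's). Camera axes: x right, y down, z forward; pixel columns grow to the right and rows downward; lengths in m; the calibration is good to about 2 mm. A picture is of the moment at which its call begins: read the wrist's pose just before it. There is no depth.
- env.job_done(): hands the job in, once; it reports no verdict.
The state is a dict: "time": time; "joint_pos": joint angles; "joint_velocities": joint speeds; "effort": joint torques, N m; "tool_pos": TCP position; "ee_rot": TCP orientation; "ft_force": force on the tool from outside, world axes, zero at the start; "ft_torque": the same for the moment, N m; "gripper_width": finger opening in m.
Only numpy, scipy, OpenCV 4.12 (cv2) and the standard library are available. Lean on these libraries where they do the work, as an engineer would, in place of code of your own. Each camera call takes 0.05 s, during which the arm holds its last target. There are 200 camera calls.

TASK

Pull the retaining pin out of the hasp staple of the watering selector box and put the pin in the small metal tray, then lift the clear cover off and lay it flat on the middle of the rubber mat without dropping it. Then push the selector lever clockwise (seen from above) by exactly four clicks from where it stands, so that it rests in the fourth stop on. Leave the cover off, and leave the other things on the bench where they are.

Things in the scene. Friction and masses are not known exactly. Their poses are not given: they have to be found in the camera images.
- valve_box: Grey open-topped plastic selector box, fixed, on the left or right half of the bench: 180 (x) x 170 (y) x 70 mm high, walls 6 mm. Origin at the centre of its underside; x points from its front (with the hasp) to its back, z up. Inside, an aluminium dial plate, top 31 mm above the bench.
- staple (a point): Centre of the opening of the upright steel staple (U of 6 mm bar, top 94 mm above the bench): 112 mm in front of the box's centre, 83 mm above the bench. The opening is 15 mm wide (box x); the pin passes through it along the box's y.
- pivot (a point): On the vertical pivot axis of the selector lever, at the box's centre, 50 mm above the bench (half-way up the lever's bar). Axes parallel to the box's.
- lever (a joint): Lever angle, rad, growing clockwise from above. Spring stops every 0.419 (24 deg), nine of them, 0 to 3.351; starts in one of the first four. At 0 it points 96 deg counter-clockwise of the box's +x, at 1.676 along +x. Leaving a stop takes about 3 to 5 N at 42 mm from the pivot; past half-way it snaps on into the next.
- lever_tip (a point): End of the black selector lever inside the box, 55 mm from the pivot, 50 mm above the bench. The lever is a bar 12 mm wide, 40 to 60 mm above the bench, running out from a hub of 32 mm diameter; x points outwards along it. There is room for closed fingers between it and the box walls.
- pin_flag (a point): Centre of the upright grip flag of the loose flat L-shaped steel pin (about 80 g): flag 8 (x) x 20 (y) x 40 mm high, its centre 26 mm above the underside of the pin's bar. At the start the axes are the box's, the bar lies on the hasp plate through the staple, and the flag stands on its -y side, 102 mm above the bench. Pulled 60 mm along -y it is free.
- pin_bar (a point): Centre of the pin's flat bar, 12 (x) x 96 (y) x 6 mm high; the flag's centre lies 38 mm to its -y and 23 mm above it.
- cover_handle (a point): In the black bar handle of the loose clear cover (about 300 g), 10 mm below its top; handle 16 (x) x 70 mm (y), 34 mm tall in all. Cover: plate 180 x 170 x 6 mm, 6 mm rim below, slotted hasp plate reaching 136 mm in front. Axes as the box's. Point is 100 mm above the bench at the start, 39 mm when the cover lies on the mat. Lift 30 mm straight up to clear the staple.
- mat: Fixed black rubber mat, 210 (x) x 200 (y) x 3 mm, empty, on the other half of the bench from the box. Origin at the centre of its underside.
- tray: Fixed open aluminium tray for small parts, 110 (x) x 150 (y) x 25 mm high, wall and floor 3 mm, at the left or right side of the working area. Origin at the centre of its underside.
- bowl: Bystander: loose blue plastic bowl, diameter 120, 50 mm high, on the opposite side from the tray. Origin under its centre, as for all bystanders below.
- pot: Bystander: loose turquoise plastic pot, diameter 100, 100 mm high, beyond the box and mat.
- claypot: Bystander: loose terracotta pot, diameter 84, 80 mm high, beyond the box and mat.
- spray: Bystander: loose white bottle, diameter 70, 160 mm high, beyond the box and mat.
- dibber: Bystander: loose flat wooden dibber, 100 x 14 x 12 mm, lying between box and mat near the robot.
- brush: Bystander: loose hand brush with wooden handle lying beyond the box and mat.
- jar: Bystander: loose glass jar, diameter 70, 80 mm high, beyond the box and mat.
Not all that is in view belongs to the job. Leave any brown look-alike of the part that bears pin_flag alone. Of the things shaped like the tray, the aluminium one is meant.

How it is judged:
By the outcome, as a careful person would: the job done as asked, in the order asked, and still so for the second after the job is handed in, with the robot touching nothing.
It also fails if it takes over 72 s, if anything falls off the work surface, if the arm or the gripper's body presses on something with over 40 N, if the wrist force passes 120 N, or if a joint passes its speed limit or range.

## Working session

There is one attempt and no reset: what is moved stays moved. The work goes in short steps, Python scripts to look and compute and a shell command to move; the robot and the scene stay as the last step left them, time stands still between calls to the robot, and variables do not carry over. Pictures are saved under pics/ and viewed, about 8 in all and at most 12, crops included, and the job is handed in when it is done.

```bash
ls; mkdir -p pics
cat > h.py <<'E'
import numpy as np,cv2,json
from scipy.spatial.transform import Rotation as R
from station import env,vision
def grab(n,f):
    s=env.get_state();d=vision.grab_frame(n)
    d={k:np.asarray(v) for k,v in d.items()}
    if n=='wrist':
        T=np.eye(4);T[:3,:3]=R.from_quat(s['ee_rot']).as_matrix();T[:3,3]=s['tool_pos']
        C=np.linalg.inv(T@d['T_tool_cam']);d['rvec']=cv2.Rodrigues(C[:3,:3])[0];d['tvec']=C[:3,3]
    np.savez('pics/'+f+'.npz',**d);cv2.imwrite('pics/'+f+'.png',d['img'][...,::-1]);return d
def K(d): return np.array([[d['fx'],0,d['cx']],[0,d['fy'],d['cy']],[0,0,1.]])
def load(f): return dict(np.load('pics/'+f+'.npz'))
def ray(d,uv,z):
    p=cv2.undistortPoints(np.array([[uv]],float),K(d),d['dist_coeffs'])[0,0]
    M=cv2.Rodrigues(d['rvec'])[0];o=-M.T@d['tvec'].ravel();v=M.T@np.array([*p,1]);return o+v*(z-o[2])/v[2]
def proj(d,P): return cv2.projectPoints(np.array(P,float).reshape(-1,1,3),d['rvec'],d['tvec'],K(d),d['dist_coeffs'])[0].reshape(-1,2)
def crop(f,x0,y0,x1,y1,s,o): cv2.imwrite('pics/'+o+'.png',cv2.resize(load(f)['img'][y0:y1,x0:x1,::-1],None,fx=s,fy=s,interpolation=cv2.INTER_CUBIC))
def rel(p,yaw_tooly=None):
    """shift (mm, tool axes) so that grasp point goes to p (tool down)"""
    s=env.get_state();Q=R.from_quat(s['ee_rot'])
    return (Q.inv().apply(np.array(p)-(np.array(s['tool_pos'])+Q.apply([0,0,.155])))*1000).round(1)
def st():
    s=env.get_state();Q=R.from_quat(s['ee_rot']);print('t',s['time'],'grasp',(np.array(s['tool_pos'])+Q.apply([0,0,.155])).round(4),'\n',Q.as_matrix().round(3),'F',np.round(s['ft_force'],1),'w',s['gripper_width'],'q',np.round(s['joint_pos'],2))
E
python3 - <<'E'
from h import *
st();d=grab('top','top0');grab('scene','scene0')
cv2.imwrite('pics/top0b.png',cv2.resize(d['img'][...,::-1],(800,600)))
E
```

```text
pics
t 0.0 grasp [0.2123 0.4795 0.2488] 
 [[-0.914  0.405 -0.001]
 [ 0.405  0.914 -0.002]
 [ 0.    -0.002 -1.   ]] F [-0.7 -0.1  1. ] w 0.08548743382371306 q [ 1.15  0.26 -0.14  1.17  0.    1.57]
```

View pics/top0b.png

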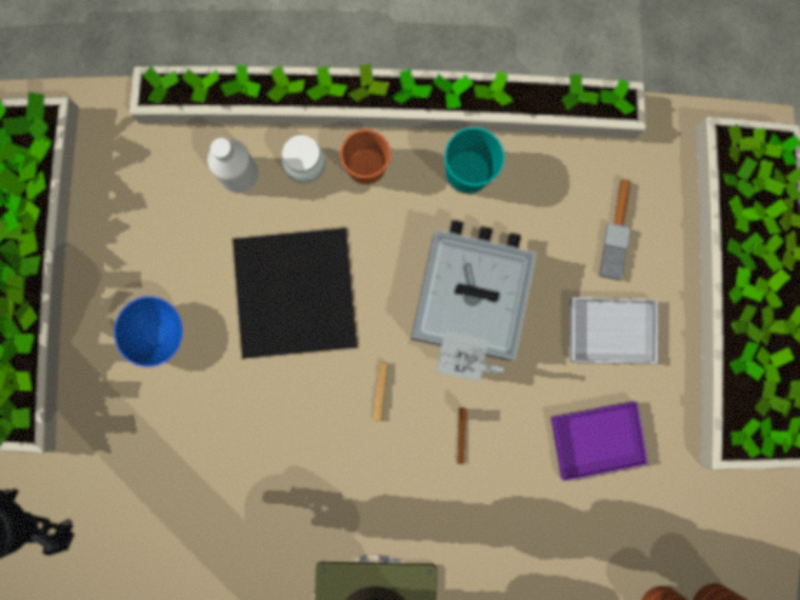

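View pics/scene0.png

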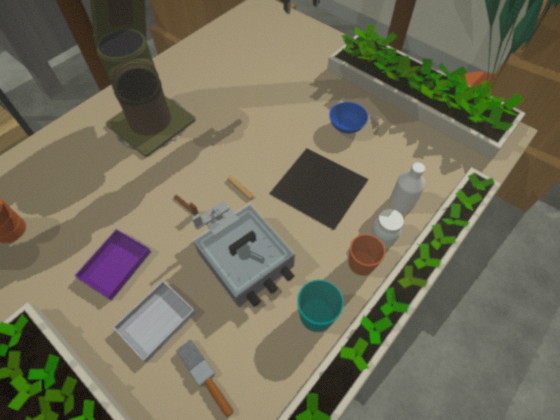

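Run:
```python
from h import *
d=load('top0');s=.7
for n,uv,z in [('boxFL',(412,342),.076),('boxFR',(516,359),.076),('boxBR',(536,248),.076),('boxBL',(434,232),.076),('matFL',(243,357),.003),('matFR',(357,346),.003),('matBR',(347,228),.003),('matBL',(233,239),.003),('trFL',(570,361),.025),('trFR',(657,362),.025),('trBR',(656,298),.025),('trBL',(573,298),.025)]:
    print(n,ray(d,(uv[0]*s,uv[1]*s),z).round(3))
crop('top0',280,150,390,280,5,'c0')
```

```text
boxFL [ 0.476 -0.049  0.076]
boxFR [ 0.453 -0.217  0.076]
boxBR [ 0.635 -0.249  0.076]
boxBL [ 0.656 -0.08   0.076]
matFL [0.446 0.235 0.003]
matFR [0.47  0.041 0.003]
matBR [0.673 0.065 0.003]
matBL [0.649 0.261 0.003]
trFL [ 0.452 -0.319  0.025]
trFR [ 0.453 -0.474  0.025]
trBR [ 0.564 -0.472  0.025]
trBL [ 0.56  -0.324  0.025]
```

View pics/c0.png

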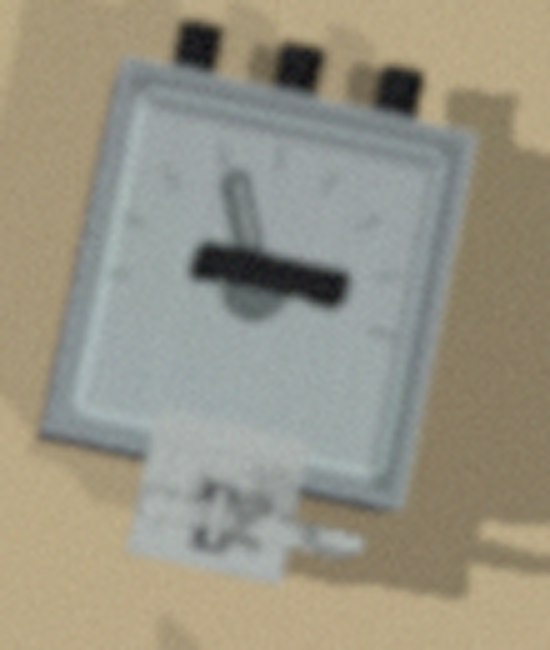

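Run:
```python
from h import *
d=load('top0')
print('flag',ray(d,(349.5,258.5),.122))
f=np.array([.444,-.132])-.038*np.array([.155,.988]);print(f, proj(d,[[*f,.122],[.444,-.132,.094]]))
print(rel([f[0],f[1]+.03,.25]))
```

```text
flag [ 0.43528771 -0.18254321  0.122     ]
[ 0.43811  -0.169544] [[343.69007416 257.10121494]
 [325.37147208 254.24962594]]
[-4.571e+02 -4.747e+02 -2.000e-01]
```

```bash
python3 -m creep '[[1,[-45,-45,0],[0,0,0.13]],[1,[-90,-90,0],[0,0,0.26]],[1,[-130,-135,0],[0,0,0.39]],[1,[-175,-180,0],[0,0,0.52]],[0.5,[-220,-225,0],[0,0,0.65]],[0.5,[-262,-270,0],[0,0,0.8]],[0.5,[-305,-315,0],[0,0,0.95]],[0.5,[-350,-360,0],[0,0,1.1]],[0.5,[-400,-410,0],[0,0,1.2]],[0.5,[-440,-450,0],[0,0,1.309]]]'
python3 -m creep '[[0.5,[-10,10,0],[0,0,0]],[0.5,[-10,10,0],[0,0,0]],[0.5,[-10,10,0],[0,0,0]],[0.5,[-10,10,0],[0,0,0]],[0.5,[-10,10,0],[0,0,0]],[0.5,[-10,10,0],[0,0,0]],[0.5,[-10,10,0],[0,0,0]],[0.5,[-10,10,0],[0,0,0]],[0.5,[-10,10,0],[0,0,0]],[0.5,[-10,10,0],[0,0,0]]]'
python3 - <<'E'
from h import *
st();d=grab('wrist','w1')
cv2.imwrite('pics/w1b.png',cv2.resize(d['img'][...,::-1],(800,600)))
E
```

```text
time: 1.35
tool_pos: [0.4312, -0.1075, 0.4045]
ee_rot: [0.761, 0.649, 0.0, -0.0]
ft_force: [0.8, 0.6, 0.2]
gripper_width: 0.0425
time: 2.6
tool_pos: [0.4394, -0.1169, 0.4047]
ee_rot: [0.76, 0.65, -0.0, -0.0]
ft_force: [0.7, 0.4, 1.1]
gripper_width: 0.0428
t 2.6 grasp [ 0.4394 -0.1169  0.2497] 
 [[ 0.155  0.988 -0.   ]
 [ 0.988 -0.155 -0.   ]
 [-0.    -0.    -1.   ]] F [0.7 0.4 1.1] w 0.04279335088484804 q [-0.26  0.14 -0.29  1.14 -0.    1.47]
```

View pics/w1b.png

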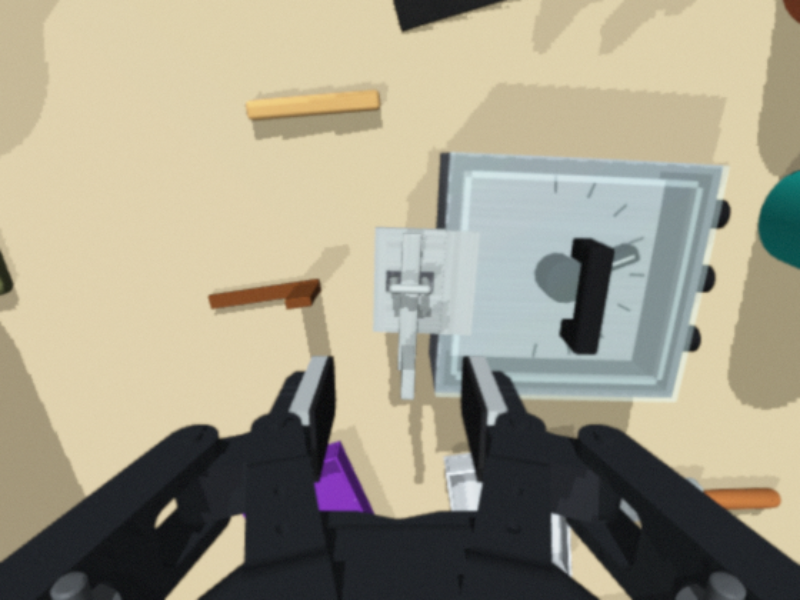

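Run:
```python
from h import *
d=load('w1');s=.7
for n,uv,z in [('flagtop',(408,384),.122),('staple top',(410,289),.094),('FL',(449,153),.076),('BL',(727,167),.076),('BR',(676,400),.076),('FR',(434,394),.076),('handleL',(593,243),.11),('handleR',(579,350),.11),('levertip',(636,254),.06),('hub',(558,278),.055)]:
    print(n,ray(d,(uv[0]*s,uv[1]*s),z).round(4))
crop('w1',245,140,560,300,2.5,'c1')
```

```text
flagtop [ 0.4363 -0.1782  0.122 ]
staple top [ 0.4459 -0.1268  0.094 ]
FL [ 0.4825 -0.0485  0.076 ]
BL [ 0.6591 -0.0826  0.076 ]
BR [ 0.629 -0.248  0.076]
FR [ 0.4511 -0.2137  0.076 ]
handleL [ 0.5564 -0.1108  0.11  ]
handleR [ 0.5454 -0.178   0.11  ]
levertip [ 0.6065 -0.136   0.06  ]
hub [ 0.552  -0.1466  0.055 ]
```

View pics/c1.png

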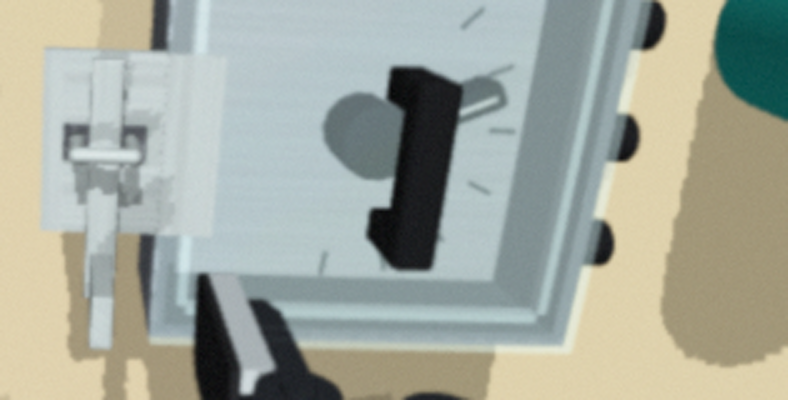

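```bash
python3 -m creep '[[0.5,[-30,3,0],[0,0,0.031]],[0.5,[-61,6,20],[0,0,0.031]],[0.5,[-61,6,70],[0,0,0.031]],[0.5,[-61,6,110],[0,0,0.031]],[0.5,[-61,6,144],[0,0,0.031]],[0.5,[-61,6,144],[0,0,0.031]],[0,[-61,6,144],[0,0,0.031]],[0,[-61,6,144],[0,0,0.031]],[0,[-61,6,144],[0,0,0.031]],[0,[-61,6,144],[0,0,0.031]]]'
python3 - <<'E'
from h import *
st()
E
```

```text
time: 3.9
tool_pos: [0.4369, -0.1784, 0.2624]
ee_rot: [0.77, 0.638, 0.001, 0.002]
ft_force: [-0.1, 0.3, 6.4]
gripper_width: 0.0073
t 3.9 grasp [ 0.4374 -0.1786  0.1074] 
 [[ 0.185  0.983  0.004]
 [ 0.983 -0.185 -0.001]
 [-0.001  0.004 -1.   ]] F [-0.1  0.3  6.4] w 0.007333791419724473 q [-0.39  0.28 -0.51  0.77  0.    1.37]
```

```bash
python3 -m creep '[[0,[-6,0,0],[0,0,0]],[0,[-14,0,0],[0,0,0]],[0,[-24,0,0],[0,0,0]],[0,[-34,0,0],[0,0,0]],[0,[-44,0,0],[0,0,0]],[0,[-54,0,0],[0,0,0]],[0,[-64,0,0],[0,0,0]],[0,[-76,0,0],[0,0,0]],[0,[-90,0,0],[0,0,0]],[0,[-90,0,-20],[0,0,0]]]'
python3 - <<'E'
from h import *
st();d=grab('wrist','w2')
cv2.imwrite('pics/w2b.png',d['img'][...,::-1])
print(rel([.507,-.397,.12]))
E
```

```text
time: 5.15
tool_pos: [0.4181, -0.2675, 0.2792]
ee_rot: [0.77, 0.638, -0.001, -0.002]
ft_force: [0.1, 1.1, -0.2]
gripper_width: 0.0073
t 5.15 grasp [ 0.4174 -0.2674  0.1242] 
 [[ 0.187  0.982 -0.004]
 [ 0.982 -0.187  0.001]
 [-0.    -0.004 -1.   ]] F [ 0.1  1.1 -0.2] w 0.0073148409154312624 q [-0.57  0.3  -0.43  0.84 -0.    1.19]
[-110.1  110.2    7.6]
```

View pics/w2b.png

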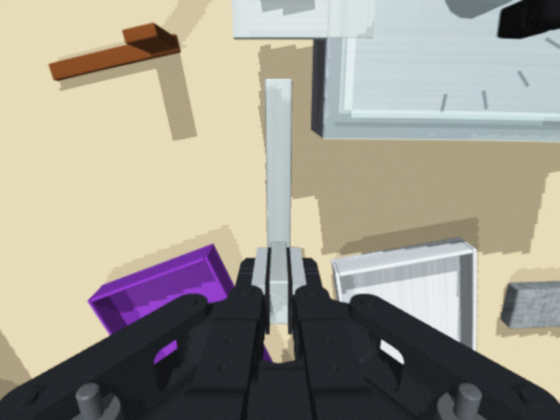

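```bash
python3 -m creep '[[0,[-40,30,0],[0,0,-0.06]],[0,[-80,64,0],[0,0,-0.12]],[0,[-120,94,0],[0,0,-0.187]],[0,[-149,118,10],[0,0,-0.187]],[0,[-149,118,40],[0,0,-0.187]],[0,[-149,118,65],[0,0,-0.187]],[0,[-149,118,80],[0,0,-0.187]],[0,[-149,118,86],[0,0,-0.187]],[0,[-149,118,89],[0,0,-0.187]],[0,[-149,118,89],[0,0,-0.187]]]'
python3 - <<'E'
from h import *
st()
E
```

```text
time: 6.45
tool_pos: [0.508, -0.4349, 0.1924]
ee_rot: [0.707, 0.708, -0.0, 0.001]
ft_force: [1.2, -0.3, -0.4]
gripper_width: 0.0072
t 6.45 grasp [ 0.5081 -0.435   0.0374] 
 [[-0.001  1.     0.001]
 [ 1.     0.001 -0.001]
 [-0.001  0.001 -1.   ]] F [ 1.2 -0.3 -0.4] w 0.007242706075864414 q [-0.71  0.64 -0.09  0.84 -0.    0.86]
```

```bash
python3 -m creep '[[0,[0,0,3],[0,0,0]],[0,[0,0,3],[0,0,0]],[0.35,[0,0,3],[0,0,0]],[0.35,[0,0,3],[0,0,0]],[0.35,[0,0,3],[0,0,0]],[0.4,[0,0,-20],[0,0,0]],[0.4,[0,0,-60],[0,0,0]],[0.5,[0,0,-110],[0,0,0]],[0.5,[50,0,-150],[0,0,0]],[0.5,[100,0,-150],[0,0,0.1]]]'
python3 - <<'E'
from h import *
st();d=grab('top','top1')
crop('top1',250,130,490,300,2.5,'c2')
print(rel([.555,-.147,.185]))
E
```

```text
time: 7.7
tool_pos: [0.5087, -0.335, 0.3457]
ee_rot: [0.743, 0.67, 0.001, 0.004]
ft_force: [0.1, 0.8, -0.1]
gripper_width: 0.043
t 7.7 grasp [ 0.5098 -0.3356  0.1907] 
 [[ 0.103  0.995  0.007]
 [ 0.995 -0.103 -0.004]
 [-0.004  0.007 -1.   ]] F [ 0.1  0.8 -0.1] w 0.042952346019748504 q [-0.58  0.43 -0.04  1.09  0.    1.09]
[184.6  29.1   4.8]
```

View pics/c2.png

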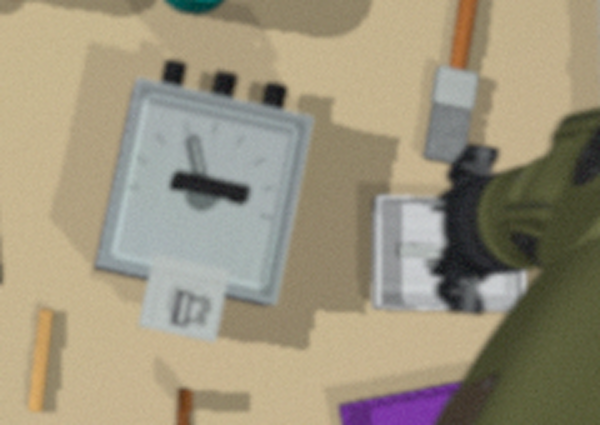

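```bash
python3 -m creep '[[0.6,[60,9,0],[0,0,0.04]],[0.6,[120,18,0],[0,0,0.087]],[0.6,[170,26,0],[0,0,0.087]],[0.6,[192,28,10],[0,0,0.087]],[0.6,[192,28,50],[0,0,0.087]],[0.6,[192,28,80],[0,0,0.087]],[0.6,[192,28,91],[0,0,0.087]],[0.6,[192,28,91],[0,0,0.087]],[0,[192,28,91],[0,0,0.087]],[0,[192,28,91],[0,0,0.087]]]'
python3 -m creep '[[0,[0,0,0],[0,0,0]],[0,[0,0,0],[0,0,0]],[0,[0,0,0],[0,0,0]],[0,[0,0,-4],[0,0,0]],[0,[0,0,-9],[0,0,0]],[0,[0,0,-16],[0,0,0]],[0,[0,0,-24],[0,0,0]],[0,[0,0,-34],[0,0,0]],[0,[0,0,-44],[0,0,0]],[0,[0,0,-55],[0,0,0]]]'
python3 - <<'E'
from h import *
st();d=grab('wrist','w3')
cv2.imwrite('pics/w3b.png',d['img'][...,::-1])
print(rel([.56,.1505,.100]))
E
```

```text
time: 9.0
tool_pos: [0.5551, -0.1467, 0.2521]
ee_rot: [0.77, 0.638, 0.001, 0.001]
ft_force: [0.3, 0.4, 9.6]
gripper_width: 0.0155
time: 10.25
tool_pos: [0.5544, -0.1464, 0.3065]
ee_rot: [0.77, 0.638, 0.0, 0.0]
ft_force: [-0.3, -0.3, -2.8]
gripper_width: 0.0149
t 10.25 grasp [ 0.5545 -0.1464  0.1515] 
 [[ 0.185  0.983  0.   ]
 [ 0.983 -0.185 -0.   ]
 [-0.     0.    -1.   ]] F [-0.3 -0.3 -2.8] w 0.014891561645462044 q [-0.26  0.4  -0.2   0.97 -0.    1.5 ]
[292.9 -50.6  52.9]
```

View pics/w3b.png

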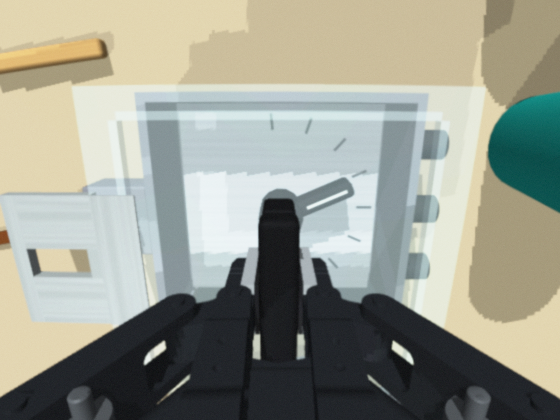

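```bash
python3 -m creep '[[0,[15,-3,0],[0,0,-0.02]],[0,[45,-8,0],[0,0,-0.05]],[0,[85,-15,0],[0,0,-0.09]],[0,[125,-22,0],[0,0,-0.13]],[0,[165,-29,0],[0,0,-0.18]],[0,[205,-36,0],[0,0,-0.22]],[0,[240,-42,0],[0,0,-0.26]],[0,[270,-47,0],[0,0,-0.29]],[0,[287,-50,0],[0,0,-0.312]],[0,[293,-51,0],[0,0,-0.312]]]'
python3 -m creep '[[0,[0,0,10],[0,0,0]],[0,[0,0,25],[0,0,0]],[0,[0,0,42],[0,0,0]],[0,[0,0,60],[0,0,0]],[0,[0,0,76],[0,0,0]],[0,[0,0,88],[0,0,0]],[0,[0,0,97],[0,0,0]],[0,[0,0,103],[0,0,0]],[0,[0,0,105],[0,0,0]],[0,[0,0,105],[0,0,0]]]'
python3 - <<'E'
from h import *
st();d=grab('top','top2')
crop('top2',130,130,340,290,2.8,'c3')
E
```

```text
time: 11.55
tool_pos: [0.5581, 0.152, 0.3053]
ee_rot: [0.661, 0.751, -0.0, -0.0]
ft_force: [0.4, -0.2, -2.9]
gripper_width: 0.0148
time: 12.8
tool_pos: [0.5586, 0.1511, 0.2009]
ee_rot: [0.661, 0.75, 0.0, 0.0]
ft_force: [0.2, 1.0, -2.9]
gripper_width: 0.0154
t 12.8 grasp [0.5587 0.1511 0.0459] 
 [[-0.126  0.992  0.001]
 [ 0.992  0.126  0.   ]
 [ 0.     0.001 -1.   ]] F [ 0.2  1.  -2.9] w 0.015359945541746254 q [ 0.26  0.51 -0.33  0.73 -0.    1.71]
```

View pics/c3.png

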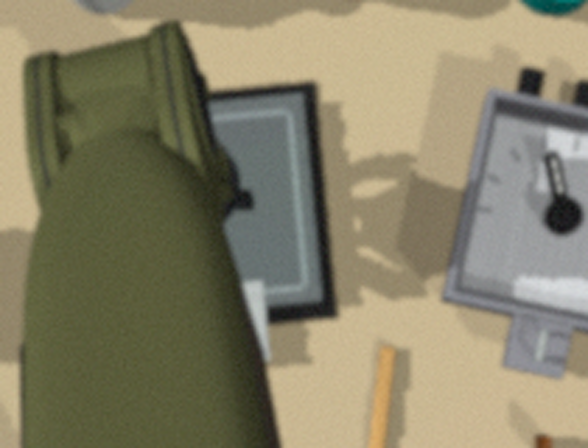

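```bash
python3 -m creep '[[0,[0,0,3],[0,0,0]],[0,[0,0,5],[0,0,0]],[0,[0,0,7],[0,0,0]],[0,[0,0,8],[0,0,0]],[0,[0,0,9],[0,0,0]],[0,[0,0,9],[0,0,0]],[0,[0,0,9],[0,0,0]],[0,[0,0,9],[0,0,0]],[0,[0,0,9],[0,0,0]],[0,[0,0,9],[0,0,0]]]'
```

```text
time: 14.1
tool_pos: [0.5585, 0.151, 0.1917]
ee_rot: [0.661, 0.75, 0.0, 0.0]
ft_force: [0.5, 0.4, -2.0]
gripper_width: 0.0151
```

```bash
python3 -m creep '[[0,[0,0,1],[0,0,0]],[0,[0,0,2],[0,0,0]],[0,[0,0,2],[0,0,0]],[0,[0,0,2],[0,0,0]],[0,[0,0,2],[0,0,0]],[0,[0,0,2],[0,0,0]],[0,[0,0,2],[0,0,0]],[0,[0,0,2],[0,0,0]],[0,[0,0,2],[0,0,0]],[0,[0,0,2],[0,0,0]]]'
```

```text
time: 15.35
tool_pos: [0.5585, 0.151, 0.1912]
ee_rot: [0.661, 0.75, 0.0, 0.0]
ft_force: [-3.0, -0.2, 6.9]
gripper_width: 0.0153
```

```bash
python3 -m creep '[[0.35,[0,0,0],[0,0,0]],[0.35,[0,0,0],[0,0,0]],[0.35,[0,0,0],[0,0,0]],[0.35,[0,0,-15],[0,0,0]],[0.35,[0,0,-50],[0,0,0]],[0.35,[0,0,-100],[0,0,0]],[0,[0,0,-155],[0,0,0]],[0,[-60,0,-155],[0,0,0]],[0,[-120,-5,-155],[0,0,-0.05]],[0,[-180,-10,-155],[0,0,-0.106]]]'
python3 -m creep '[[0,[-40,0,0],[0,0,0]],[0,[-70,0,0],[0,0,0]],[0,[-70,0,0],[0,0,0]],[0,[-70,0,0],[0,0,0]],[0,[-70,0,0],[0,0,0]],[0,[-70,0,0],[0,0,0]],[0,[-70,0,0],[0,0,0]],[0,[-70,0,0],[0,0,0]],[0,[-70,0,0],[0,0,0]],[0,[-70,0,0],[0,0,0]]]'
python3 - <<'E'
from h import *
st();d=grab('wrist','w4');grab('top','top3')
cv2.imwrite('pics/w4b.png',cv2.resize(d['img'][...,::-1],(800,600)))
E
```

```text
time: 16.6
tool_pos: [0.5712, -0.0303, 0.3462]
ee_rot: [0.619, 0.785, 0.001, 0.001]
ft_force: [1.0, 0.1, 0.1]
gripper_width: 0.0001
time: 17.85
tool_pos: [0.5873, -0.097, 0.3447]
ee_rot: [0.621, 0.784, -0.0, -0.0]
ft_force: [0.1, 0.1, -0.3]
gripper_width: -0.0002
t 17.85 grasp [ 0.5873 -0.097   0.1897] 
 [[-0.23   0.973 -0.   ]
 [ 0.973  0.23  -0.   ]
 [ 0.    -0.    -1.   ]] F [ 0.1  0.1 -0.3] w -0.00018915036377464608 q [-0.16  0.41 -0.08  1.09 -0.    1.18]
```

View pics/w4b.png

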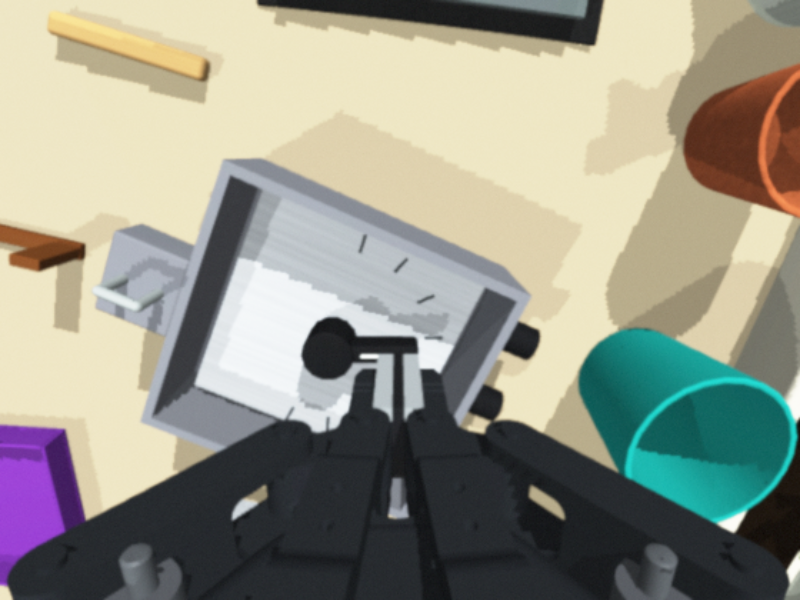

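Run:
```python
from h import *
d=load('w4');s=.7
for n,uv,z in [('hub',(329,346),.062),('hub',(329,346),.066),('tip',(416,343),.06),('boxFL',(226,163),.07),('boxBL',(527,295),.07),('boxFR',(145,423),.07)]:
    print(n,ray(d,(uv[0]*s,uv[1]*s),z).round(4))
print(proj(d,[[.5554,-.1482,.065],[.5554+.055*np.cos(.232),-.1482+.055*np.sin(.232),.06]])/s)
P=np.array([.555,-.148]);f=.232
u=np.array([np.cos(f),np.sin(f)]);v=np.array([-u[1],u[0]])
for t in(.017,.026): print(t,P+.042*u+t*v,rel([*(P+.042*u+t*v),.061]))
r,t=42,17
for th in [8,16,24,32,40,48]:
    a=np.radians(th);print(th,a.round(3),'x',round(-r*np.sin(a)+t*np.cos(a)-t,1),'y',round(r*np.cos(a)+t*np.sin(a)-r,1))
```

```text
hub [ 0.556  -0.1413  0.062 ]
hub [ 0.5562 -0.1395  0.066 ]
tip [ 0.6061 -0.1283  0.06  ]
boxFL [ 0.4852 -0.0496  0.07  ]
boxBL [ 0.658 -0.082  0.07 ]
boxFR [ 0.4546 -0.2156  0.07  ]
[[325.13035595 358.24023278]
 [417.57454676 354.8328751 ]]
0.017 [ 0.59196604 -0.12179863] [-25.2  -1.1 128.7]
0.026 [ 0.58989672 -0.11303975] [-16.2  -1.1 128.7]
8 0.14 x -6.0 y 2.0
16 0.279 x -12.2 y 3.1
24 0.419 x -18.6 y 3.3
32 0.559 x -24.8 y 2.6
40 0.698 x -31.0 y 1.1
48 0.838 x -36.8 y -1.3
```

```bash
python3 -m creep '[[0,[-14,-1,20],[0,0,0]],[0,[-14,-1,50],[0,0,0]],[0,[-14,-1,85],[0,0,0]],[0,[-14,-1,110],[0,0,0]],[0,[-14,-1,124],[0,0,0]],[0,[-14,-1,129],[0,0,0]],[0,[-17,-1,129],[0,0,0]],[0,[-20,-1,129],[0,0,0]],[0,[-23,-1,129],[0,0,0]],[0,[-25,-1,129],[0,0,0]]]'
python3 - <<'E'
from h import *
st()
E
```

```text
time: 19.2
tool_pos: [0.5923, -0.1218, 0.2162]
ee_rot: [0.621, 0.784, 0.0, 0.0]
ft_force: [-0.2, 0.5, -0.4]
gripper_width: 0.0002
t 19.2 grasp [ 0.5925 -0.1219  0.0612] 
 [[-0.23   0.973  0.001]
 [ 0.973  0.23  -0.   ]
 [-0.     0.001 -1.   ]] F [-0.2  0.5 -0.4] w 0.00024178520540722205 q [-0.2   0.53 -0.24  0.8   0.    1.14]
```

```bash
python3 -m creep '[[0,[-3,1,0],[0,0,0.07]],[0,[-6,2,0],[0,0,0.14]],[0,[-9,2.6,0],[0,0,0.21]],[0,[-12.2,3.1,0],[0,0,0.279]],[0,[-18.6,3.3,0],[0,0,0.419]],[0,[-21.7,3,0],[0,0,0.489]],[0,[-24.8,2.6,0],[0,0,0.559]],[0,[-31,1.1,0],[0,0,0.698]],[0,[-36.8,-1.3,0],[0,0,0.838]],[0,[-36.8,-1.3,0],[0,0,0.838]]]'
python3 - <<'E'
from h import *
st();d=grab('wrist','w5');grab('top','top4')
crop('w5',80,80,400,320,2.5,'c5')
r,t=42,17
for th in [8,16,24,32,40,44]:
    a=np.radians(th);print(th,a.round(3),'x',round(-r*np.sin(a)+t*np.cos(a)-t,1),'y',round(r*np.cos(a)+t*np.sin(a)-r,1))
E
```

```text
time: 20.45
tool_pos: [0.5993, -0.158, 0.2158]
ee_rot: [0.886, 0.464, 0.0, 0.0]
ft_force: [0.9, 0.5, 0.0]
gripper_width: 0.0001
t 20.45 grasp [ 0.5993 -0.158   0.0608] 
 [[ 0.569  0.823  0.   ]
 [ 0.823 -0.569  0.   ]
 [ 0.     0.    -1.   ]] F [0.9 0.5 0. ] w 5.617160847193558e-05 q [-0.26  0.55 -0.2   0.82  0.    1.92]
8 0.14 x -6.0 y 2.0
16 0.279 x -12.2 y 3.1
24 0.419 x -18.6 y 3.3
32 0.559 x -24.8 y 2.6
40 0.698 x -31.0 y 1.1
44 0.768 x -33.9 y 0.0
```

View pics/c5.png

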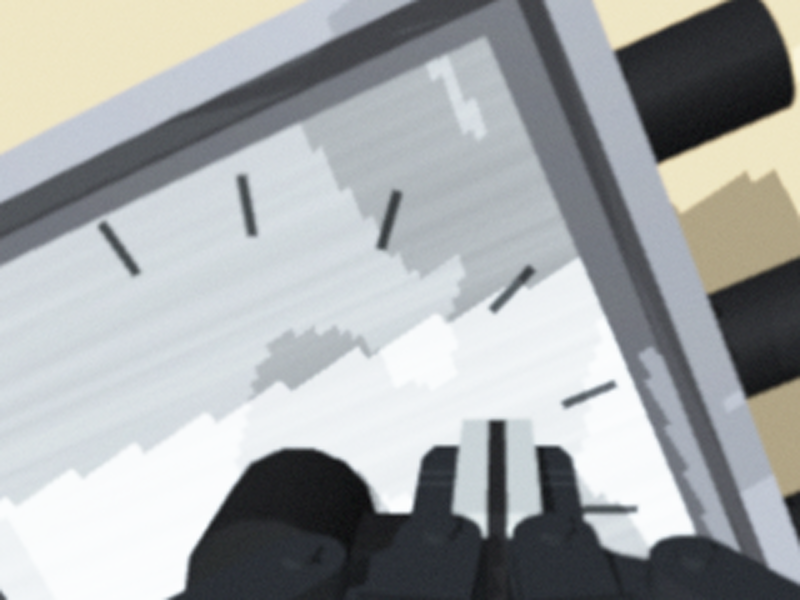

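```bash
python3 -m creep '[[0,[-3,1,0],[0,0,0.07]],[0,[-6,2,0],[0,0,0.14]],[0,[-9,2.6,0],[0,0,0.21]],[0,[-12.2,3.1,0],[0,0,0.279]],[0,[-18.6,3.3,0],[0,0,0.419]],[0,[-21.7,3,0],[0,0,0.489]],[0,[-24.8,2.6,0],[0,0,0.559]],[0,[-31,1.1,0],[0,0,0.698]],[0,[-32.5,0.6,0],[0,0,0.733]],[0,[-32.5,0.6,0],[0,0,0.733]]]'
python3 -m creep '[[0,[6,0,0],[0,0,0]],[0,[10,0,0],[0,0,0]],[0,[10,0,-20],[0,0,0]],[0,[10,0,-60],[0,0,0]],[0,[10,0,-110],[0,0,0]],[0,[60,0,-150],[0,0,0]],[0,[110,0,-150],[0,0,-0.1]],[0,[160,0,-150],[0,0,-0.25]],[0,[200,0,-150],[0,0,-0.4]],[0,[240,0,-150],[0,0,-0.55]]]'
python3 - <<'E'
from h import *
st();d=grab('top','top5')
cv2.imwrite('pics/top5b.png',d['img'][130:330,120:500,::-1].repeat(2,0).repeat(2,1))
E
```

```text
time: 21.8
tool_pos: [0.5812, -0.1846, 0.2157]
ee_rot: [0.993, 0.117, -0.0, -0.0]
ft_force: [1.4, 0.1, -0.5]
gripper_width: -0.0002
time: 23.05
tool_pos: [0.8162, -0.1287, 0.3657]
ee_rot: [0.923, 0.384, 0.0, 0.0]
ft_force: [0.9, -0.4, 0.9]
gripper_width: 0.0
t 23.05 grasp [ 0.8163 -0.1288  0.2107] 
 [[ 0.705  0.709  0.001]
 [ 0.709 -0.705 -0.   ]
 [ 0.001  0.001 -1.   ]] F [ 0.9 -0.4  0.9] w 3.942796066007646e-05 q [-0.16  0.89  0.88  1.56 -0.    2.2 ]
```

View pics/top5b.png

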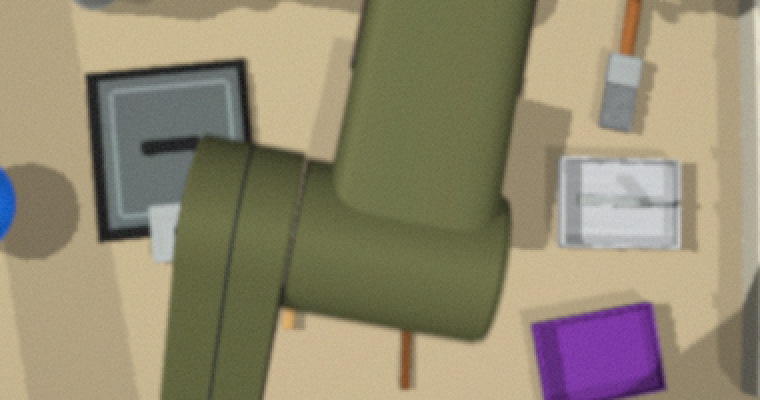

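```bash
python3 -m creep '[[0,[0,-20,-20],[0,0,0]],[0,[-8,-60,-40],[0,0,0]],[0,[-16,-110,-40],[0,0,0]],[0,[-26,-160,-40],[0,0,0]],[0,[-36,-210,-40],[0,0,0]],[0,[-46,-260,-40],[0,0,0]],[0,[-56,-310,-40],[0,0,0]],[0,[-66,-360,-40],[0,0,0]],[0,[-76,-410,-40],[0,0,0]],[0,[-84,-440,-40],[0,0,0]]]'
python3 - <<'E'
from h import *
st();d=grab('top','top6');grab('scene','scene6')
a=cv2.resize(d['img'][130:330,120:500,::-1],None,fx=1.4,fy=1.4)
b=cv2.resize(d['img'][150:270,285:385,::-1],(250,300),interpolation=cv2.INTER_CUBIC)
o=np.zeros((300,800,3),np.uint8);o[:280,:532]=a;o[:,540:790]=b;cv2.imwrite('pics/top6b.png',o)
P=np.array([.5554,-.1482]);
for n in (6,7,8):
    an=np.radians(96-24*n-10.7);p=proj(d,[[*P,.06],[*(P+.055*np.array([np.cos(an),np.sin(an)])),.06]]);print(n,(p-[285,150])*2.5+[540,0])
E
```

```text
time: 24.35
tool_pos: [0.443, 0.1245, 0.4058]
ee_rot: [0.924, 0.382, -0.0, -0.0]
ft_force: [0.5, -0.0, 0.1]
gripper_width: -0.0
t 24.35 grasp [0.443  0.1245 0.2508] 
 [[ 0.709  0.706 -0.   ]
 [ 0.706 -0.709  0.   ]
 [ 0.    -0.    -1.   ]] F [ 0.5 -0.   0.1] w -2.34817580318519e-06 q [ 0.27  0.15 -0.28  1.14  0.    2.63]
6 [[655.94063309 142.28218109]
 [705.95172255 113.42833763]]
7 [[655.94063309 142.28218109]
 [713.69238328 136.45535392]]
8 [[655.94063309 142.28218109]
 [711.47630329 160.56508859]]
```

Run:
```python
from h import *
P=np.array([.5554,-.1482])
for f in('top3','top6','scene6'):
    d=load(f);g=cv2.GaussianBlur(d['img'].mean(2).astype(np.float32),(0,0),.7)
    A=np.arange(-180,180,4);v=[]
    for a in A:
        an=np.radians(a-10.7);r=np.linspace(.024,.05,14)[:,None]
        q=np.c_[P+r*[np.cos(an),np.sin(an)],np.full(14,.06)];uv=proj(d,q).astype(np.float32)
        v.append(cv2.remap(g,uv[:,0],uv[:,1],cv2.INTER_LINEAR).mean())
    v=np.array(v);i=np.argsort(v)[:8];print(f,[(int(A[k]),int(v[k])) for k in sorted(i)],'median',np.median(v))
    # cover check: dark handle / mat
d=load('top6');g=d['img'].mean(2)
for y in (220,): pass
for n,p in dict(tray=(.507,-.397,.005),handleL=(.555,.18,.049),plateF=(.5,.15,.015)).items():
    u=proj(d,[p])[0].astype(int);print(n,u,d['img'][u[1],u[0]])
```

```text
top3 [(-96, 85), (-80, 85), (-72, 85), (-68, 85), (-64, 84), (-56, 85), (-24, 84), (-20, 85)] median 86.37575
top6 [(-88, 139), (-84, 122), (-80, 100), (-76, 94), (-72, 112), (-68, 120), (-64, 122), (-60, 139)] median 189.9743
scene6 [(-76, 105), (-72, 102), (-68, 81), (-64, 60), (-60, 58), (-56, 71), (-52, 87), (-48, 100)] median 134.77237
tray [427 231] [171 179 176]
handleL [191 203] [38 43 27]
plateF [205 228] [74 79 75]
```

Run:
```python
from h import *
P=np.array([.5554,-.1482]);S=4
def sc(d,a):
    an=np.radians(a-10.7);u=np.array([np.cos(an),np.sin(an)]);v=np.array([-u[1],u[0]])
    c=[[*(P+r*u+w*v),z] for r in(.018,.055) for w in(-.006,.006) for z in(.04,.06)]
    h=cv2.convexHull((proj(d,c)*S).astype(np.int32));g=cv2.resize(d['img'].mean(2).astype(np.float32),None,fx=S,fy=S,interpolation=cv2.INTER_LINEAR)
    m=np.zeros(g.shape,np.uint8);cv2.fillConvexPoly(m,h,1);return int(g[m>0].mean())
for f in('scene0','top6','scene6'):
    d=load(f);print(f,{a:sc(d,a) for a in range(-108,49,6)})
```

```text
scene0 {-108: 115, -102: 120, -96: 124, -90: 128, -84: 131, -78: 133, -72: 134, -66: 133, -60: 132, -54: 131, -48: 130, -42: 129, -36: 128, -30: 127, -24: 127, -18: 127, -12: 127, -6: 126, 0: 123, 6: 118, 12: 113, 18: 108, 24: 107, 30: 114, 36: 122, 42: 128, 48: 132}
top6 {-108: 174, -102: 160, -96: 147, -90: 133, -84: 117, -78: 106, -72: 100, -66: 119, -60: 139, -54: 155, -48: 168, -42: 175, -36: 182, -30: 185, -24: 189, -18: 190, -12: 192, -6: 192, 0: 194, 6: 195, 12: 196, 18: 195, 24: 193, 30: 186, 36: 178, 42: 170, 48: 163}
scene6 {-108: 159, -102: 153, -96: 144, -90: 132, -84: 115, -78: 95, -72: 81, -66: 78, -60: 83, -54: 92, -48: 103, -42: 111, -36: 117, -30: 121, -24: 125, -18: 129, -12: 132, -6: 136, 0: 138, 6: 141, 12: 143, 18: 141, 24: 137, 30: 132, 36: 129, 42: 126, 48: 125}
```

```bash
python3 -c "
from station import env
print(env.job_done())"
```

```text
the job is handed in; nothing more can be done
None
```

The job is done and handed in at about 24.4 s of the 72 s allowed. The pin is in the aluminium tray, the cover lies on the mat and the lever is four clicks on.

- **Pin:** I pulled it out along the box's -y side and set it down in the tray. The later top pictures show it lying there.
- **Cover:** I lifted it straight up, carried it to the middle of the mat and turned it to match. I lowered it until the wrist felt contact (about 7 N) and then let go. The top picture shows it flat and parallel to the mat's edges.
- **Lever:** It stood in stop 3, 24° counter-clockwise of the box's +x. I pushed it with closed fingers and stopped just short of the fourth stop so that it would snap in by itself.
- **Lever check:** Fitting the bar in the last images gave -72° from the top camera and about -66° from the scene camera. The first is exactly stop 7; the second is a little off but still nearest to it, as stop 6 is at -48° and stop 8 at -96°.
- **Limits of the checks:** I had used all 12 picture views, so that last lever check was by image code only. I did not measure the bystanders at the end. No force reading at the end of a move passed about 10 N, and the robot ended clear of everything.

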